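Make up a carving kit and a repair kit

ROBOT

A 6-joint arm with a two-finger parallel gripper is mounted at the origin on a cart in front of the work surface, level with it; the furniture and walls round the work are solid. World frame = base frame: x ahead of the robot, y to its left, z up, the work surface at z = 0. Lengths are in mm, angles in rad, forces in N, time in s.
With the tool pointing down it reaches from about 350 to 975 mm from the base axis. Payload 7.1 kg.
Tool frame: the origin (TCP) lies between the finger pads; the fingertips stand 14 mm ahead of it and the grasp point (between the pads) lies 5 mm behind it; z points along the fingers, y is the line along which they close (so a half turn about z gives the same grasp; the last joint's range is limited). The gripper opens to 88 mm and grips with 3 to 60 N. Pads are 20 mm wide; open, the fingers measure 115 mm over their backs; the gripper's body (75 mm by 178 mm) begins 61 mm behind the grasp point.
Start: joints at [1.295, 0.423, 1.63, -0, 1.089, -0.019], TCP at [158.71, 604.496, 236.675] pointing down, gripper open.
Joint ranges: [-3, 3], [-0.9, 2.11], [0.09, 2.58], [-1.31, 4.45], [0.11, 2.69], [-2.54, 2.54]. Speed limits (rad/s): [2.39, 2.39, 3.01, 3.14, 3.14, 3.14].

INTERFACE

Orientations are given as a rotation vector (axis times angle).
In Python, from workcell import ctrl gives the robot as it stands. The module is installed in compiled form; this text tells all that it offers.
- The arm moves only by the tool servo_tool, never from a script. Its argument "plan" is a list of rows, each a list of 3 entries, a list of its own where there are three numbers: the closure, from 0 (fully open) to 1 (shut), then the shift along the world's x, y, z in mm, then the turn about the world's z in degrees. In form: [[hand, [x, y, z], yaw], ...]. A call has 1 to 10 rows; each row is the pose to reach, as a shift and turn from the pose commanded when the call began; what a row does not reach only later rows make up. A row lasts 1/12 s, in which the tool goes at most 41.7 mm and 7.16 degrees, less where a joint would pass 70% of its speed; a pose out of reach is approached as far as the arm can. A call with a gripper value outside its range is refused whole. The fingers move at their own pace and stop on an object; the grip force is fixed at half the most. Time passes only in rows, so rows that repeat a pose let the fingers close. It gives the time, the measured TCP pose, the force, the opening and the grip force at its end, in the units of the state.
- ctrl.get_obs(): the state, without advancing time (a new reading comes with each control period).
- ctrl.get_image(name): name is "scene" or "top" or "wrist"; returns the picture (384x512x3 uint8, blue, green, red); there is no depth.
- ctrl.camera_info(name): a dict with "fovy" (degrees; the focal length in pixels is half the picture's height over the tangent of half this angle, whatever the lens; pixels are square), "cx", "cy" (the principal point, pixels), "k1" (the pictures are not rectified: a ray, as slopes to the right and down, at radius r is drawn at 1 + k1 r^2 times it, then the intrinsics apply), "rvec" (rotation vector, rad) and "tvec" (3), from world to camera coordinates, as OpenCV has them; the wrist camera has in their place "T_tool_cam" (4x4, takes a point from camera to tool coordinates, whose origin is the TCP and whose axes are the flange's). Camera axes: x right, y down, z forward; pixel columns grow to the right and rows downward; lengths in mm; the calibration is good to about 2 mm. A picture is of the moment at which its call begins: read the wrist's pose just before it. camera_info takes no time and is no camera call.
- ctrl.close_job(): hands the job in; it is judged then, once.
The state is a dict: "t": time; "qpos": joint angles; "qvel": joint speeds; "joint_torque": joint torques, N m; "ee_pos": TCP position; "orientation": TCP orientation; "ft_force": force on the tool from outside, world axes, zero at the start; "moment": the same for the moment, N m; "width": finger opening in mm; "grasp_force": force on a finger pad.
Only numpy, scipy, OpenCV 4.12 (cv2) and the standard library are available. Lean on these libraries where they do the work, as an engineer would, in place of code of your own. Each camera call takes 0.05 s, during which the arm holds its last target. There are 200 camera calls.

TASK

Make up two kits from the loose stock on the side table. Carving kit, in the long caddy: stand the lime board, the lime offcut and the slip stone on their long edges across the lane, between the fixed end board and the sliding end stop, then push the stop up snug so that the three are packed flat against each other and the end board and cannot topple when the caddy is carried. Repair kit, in the small two-bay box: the glue bottle upright in the wide bay (never lay it over) and the pine offcut on its long edge in the narrow bay.

Things in the scene. Friction and masses are not known exactly. Their poses are not given: they have to be found in the camera images.
- lime_board: Pale limewood board, the largest block: 103 long x 80 high as it stands x 24 mm thick, 0.12 kg, loose. It stands on a long edge; own z is level (within 2 degrees), across the thickness, pointing into the block (own x, y may lie askew in the broad face). Origin: centre of one broad face, 40 mm above the edge it stands on; its middle is 12 mm along own z.
- lime_offcut: Pale limewood offcut, a stubby block: 72 long x 52 high as it stands x 37 mm thick, 0.06 kg, loose. It stands on a long edge; own z is level (within 2 degrees), across the thickness, pointing into the block (own x, y may lie askew in the broad face). Origin: middle of one broad face, 26 mm above the edge it stands on; its middle is 19 mm along own z.
- slip_stone: Slip stone, a two-layer sharpening stone (blue on yellow): 76 long x 32 high as it stands x 22.5 mm thick, 0.09 kg, loose. It stands on a long edge; own z is level (within 2 degrees), across the thickness, pointing into the block (own x, y may lie askew in the broad face). Origin: centre of one broad face, 16 mm above the edge it stands on; its middle is 11 mm along own z.
- glue: Small cream glue bottle with a cap, round, 48 mm diameter, 125 mm high over its cap (body straight up to about 70 mm), 0.12 kg, loose, standing. Origin: centre of its underside; own z points up.
- pine_offcut: Pine offcut, the smallest block: 52 long x 33 high as it stands x 22 mm thick, 0.02 kg, loose. It stands on a long edge; own z is level (within 2 degrees), across the thickness, pointing into the block (own x, y may lie askew in the broad face). Origin: middle of one broad face, 17 mm above the edge it stands on; its middle is 12 mm along own z.
- caddy: Long wooden caddy, fixed, 230 (own y) x 138 mm (own x); origin: centre of its underside, z up. Lane 122 mm wide, floor 8 mm above the table, side walls up to 30 mm. Fixed end board, 36 mm high, at the +y end (inner face at own y = +103 mm); only a 14 mm sill at the -y end. Pieces stand with their thickness along own y.
- end_stop (a joint): Sliding end stop, a board across the lane, moves along the caddy's +y towards the end board. Value v in m: its face is 0.170 - v from the end board. Starts at 0 to 0.02, runs to 0.165. The three carving pieces are 83 mm thick together, so snug is about 0.087. About 2.5 N of friction; it stays where left.
- stop_post (a point): Top middle of the upright thumb post of the end stop, 67 mm above the table, 34 mm behind the stop's face. Post: 12 mm thick along the caddy's y, 50 mm wide along its x, straight down to a low foot; its flat back, 40 mm behind the stop's face, can be pushed towards +y with shut fingers from above. The stop's face board is 47 mm high and 12 mm thick.
- two_bay_box: Small open wooden box, fixed, 128 (own y) x 86 mm (own x), walls 18 mm high and 6 mm thick, floor 6 mm above the table, divider 16 mm high; origin: centre of its underside, z up. Wide bay 68 mm along y, middle at own y = -24 mm; narrow bay 42 mm along y, middle at own y = +37 mm; both 74 mm along x.
Things that resemble listed ones, but are neither listed nor needed, are in the scene too. Leave any black look-alike of the glue alone.

How it is judged (in metres and radians):
At the end, for the whole second after the job is handed in: Board, lime offcut and stone stand on long edges on the caddy floor between end board and stop, within 4 degrees of upright and square, stop over 0.083; bottle upright on the wide bay's floor, pine offcut on its long edge on the narrow bay's floor; all released and at rest (x of lime_board in the frame of caddy between -0.03 and 0.03 m and y of lime_board in the frame of caddy between 0.013 and 0.106 m and z of lime_board in the frame of caddy between 0.044 and 0.052 m and angle between lime_board's own z axis and vertical between 1.49 and 1.65 rad and angle between the z axis of each of lime_board, lime_offcut, slip_stone and the y axis of caddy, either way round below 0.07 rad and linear speed of each of lime_board, lime_offcut, slip_stone, glue, pine_offcut below 0.02 m/s and x of lime_offcut in the frame of caddy between -0.03 and 0.03 m and y of lime_offcut in the frame of caddy between 0.013 and 0.106 m and z of lime_offcut in the frame of caddy between 0.03 and 0.038 m and angle between lime_offcut's own z axis and vertical between 1.49 and 1.65 rad and x of slip_stone in the frame of caddy between -0.03 and 0.03 m and y of slip_stone in the frame of caddy between 0.013 and 0.106 m and z of slip_stone in the frame of caddy between 0.02 and 0.028 m and angle between slip_stone's own z axis and vertical between 1.49 and 1.65 rad and value of joint end_stop above 0.083 m and velocity of joint end_stop below 0.005 m/s and x of glue in the frame of two_bay_box between -0.016 and 0.016 m and y of glue in the frame of two_bay_box between -0.038 and -0.01 m and z of glue in the frame of two_bay_box below 0.01 m and angle between glue's own z axis and vertical below 0.08 rad and x of pine_offcut in the frame of two_bay_box between -0.018 and 0.018 m and y of pine_offcut in the frame of two_bay_box between 0.014 and 0.06 m and z of pine_offcut in the frame of two_bay_box between 0.018 and 0.026 m and angle between pine_offcut's own z axis and vertical between 1.44 and 1.7 rad); the robot touches nothing.
It fails at once if the glue bottle is tipped over (angle between glue's own z axis and vertical above 0.6 rad).
It also fails if it takes over 136 s, if anything falls off the work surface, if the arm or the gripper's body presses on something with over 40 N, if the wrist force passes 120 N, or if a joint passes its speed limit or range.

## Working session

There is one attempt and no reset: what is moved stays moved. The work goes in short steps, Python scripts to look and compute and a tool call to move; the robot and the scene stay as the last step left them, time stands still between calls to the robot, and variables do not carry over. Pictures are saved under pics/ and viewed, at most 14 in all, crops included, and the job is handed in when it is done.

Besides the shell and the picture viewer there is one more tool, called after "Emit:" in YAML: its name, and indented under it one key for each argument. servo_tool: Moves the arm, as the interface text tells. Its arguments: {"type":"object","properties":{"plan":{"type":"array"}},"required":["plan"]}

```bash
mkdir -p pics
cat > h.py <<'E'
import numpy as np, cv2
from workcell import ctrl
from scipy.spatial.transform import Rotation as R
def cam(n):
    c=ctrl.camera_info(n); f=192/np.tan(np.radians(c['fovy'])/2)
    if 'rvec' in c:
        Rm=cv2.Rodrigues(np.array(c['rvec'],float))[0]; t=np.array(c['tvec'],float).ravel()
    else:
        o=ctrl.get_obs(); T=np.eye(4); T[:3,:3]=R.from_rotvec(o['orientation']).as_matrix(); T[:3,3]=o['ee_pos']
        W=np.linalg.inv(T@np.array(c['T_tool_cam'])); Rm=W[:3,:3]; t=W[:3,3]
    K=np.array([[f,0,c['cx']],[0,f,c['cy']],[0,0,1.]])
    return K,np.array([c['k1'],0,0,0.]),Rm,t
def pix2w(C,uv,z):
    K,d,Rm,t=C
    p=cv2.undistortPoints(np.array(uv,float).reshape(-1,1,2),K,d).reshape(-1,2)
    r=np.c_[p,np.ones(len(p))]@Rm; o=-Rm.T@t
    z=np.broadcast_to(z,len(p))
    return o+r*((z-o[2])/r[:,2])[:,None]
def w2pix(C,P):
    K,d,Rm,t=C
    return cv2.projectPoints(np.array(P,float).reshape(-1,1,3),cv2.Rodrigues(Rm)[0],t,K,d)[0].reshape(-1,2)
def grab(n,name,crop=None,s=1):
    C=cam(n); im=ctrl.get_image(n); cv2.imwrite(f'pics/{name}_raw.png',im)
    np.savez(f'pics/{name}.npz',K=C[0],d=C[1],R=C[2],t=C[3])
    if crop: x0,y0,x1,y1=crop; im=im[y0:y1,x0:x1]
    im=cv2.resize(im,None,fx=s,fy=s,interpolation=cv2.INTER_CUBIC)
    cv2.imwrite(f'pics/{name}.png',im); return C
def load(name):
    a=np.load(f'pics/{name}.npz'); return a['K'],a['d'],a['R'],a['t']
E
python3 - <<'E'
from h import *
for n in('scene','top'):
    C=grab(n,n+'0',s=1.56); print(n,C[0][0,0],-C[2].T@C[3], C[2][2])
print(ctrl.camera_info('wrist')); print(ctrl.get_obs())
E
```

```text
scene 396.66981082376725 [  70.25104486 -454.60574003  716.0765993 ] [ 0.52129304  0.46955625 -0.71258017]
top 477.63069227861814 [ 455.70173928  -38.90472769 1005.05655134] [ 0.08366597  0.00249213 -0.99649074]
{'fovy': 68.7535415494608, 'cx': 255.09326457865674, 'cy': 192.52803401317627, 'k1': -0.034713529574900405, 'T_tool_cam': array([[-5.07220188e-04, -9.61756591e-01, -2.73905096e-01,
         7.59343795e+01],
       [ 9.99999860e-01, -4.46737347e-04, -2.83191257e-04,
         6.97249714e-01],
       [ 1.49997422e-04, -2.73905202e-01,  9.61756683e-01,
        -1.48234221e+02],
       [ 0.00000000e+00,  0.00000000e+00,  0.00000000e+00,
         1.00000000e+00]])}
{'t': 0.1, 'qpos': array([ 1.29503211e+00,  4.23793728e-01,  1.63058893e+00, -3.15287886e-05,
        1.08859459e+00, -1.89810865e-02]), 'qvel': array([-0.00114554,  0.00011876, -0.00127698, -0.00064289,  0.0022003 ,
        0.00120004]), 'joint_torque': array([ 1.50321644e-04, -5.45613241e+01, -2.74324501e+01,  6.45279069e-02,
        1.88393629e-02, -5.16096759e-05]), 'ee_pos': array([158.57429572, 604.05928762, 235.97079765]), 'orientation': array([-4.02201339e-01, -3.11556254e+00,  2.15766035e-03]), 'ft_force': array([-1.43097735, -0.45224297, -0.3911077 ]), 'moment': array([-0.0022882 , -0.028119  ,  0.03286413]), 'grasp_force': 0.0, 'width': 87.85912690211667}
```

View pics/top0.png

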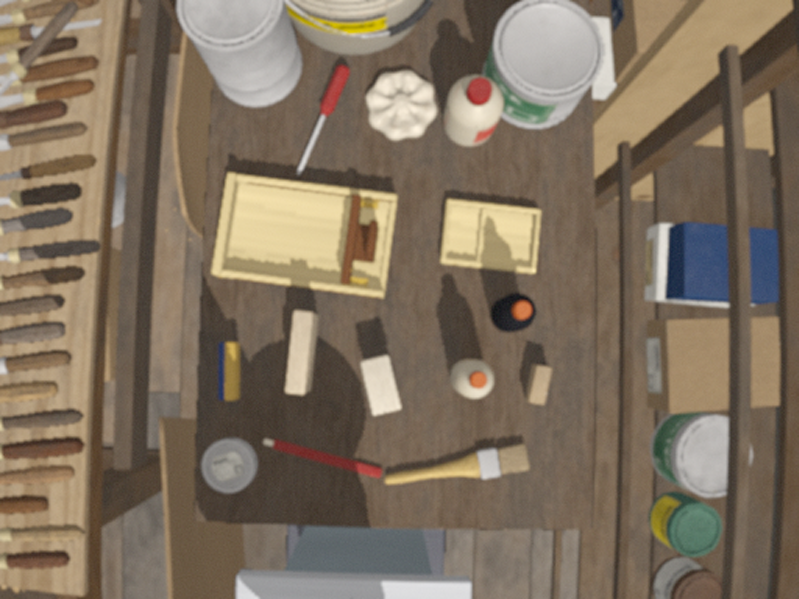

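View pics/scene0.png

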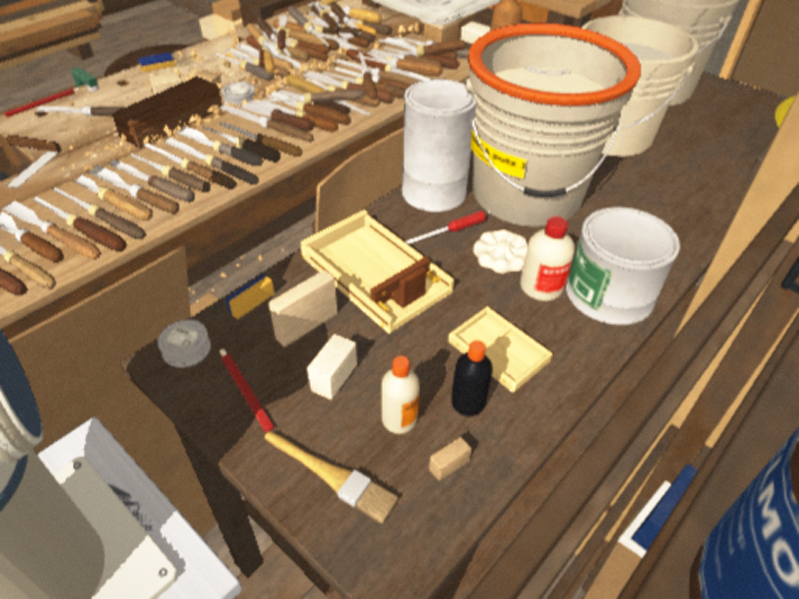

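The top view shows the caddy at (305,235) with its stop and post near (360,240), so the end board is on the left. The box is at (490,235). The stone is at (229,371), the board at (301,352), the lime offcut at (380,385), the glue at (472,379) and the pine at (538,384). The black bottle at (513,312) is the decoy. Next I'll enlarge crops of the top view.

Run:
```python
from h import *
im=cv2.imread('pics/top0_raw.png')
for n,(x0,y0,x1,y1) in dict(a=(130,105,262,204),b=(130,185,262,284),c=(230,120,362,219),d=(230,185,362,284)).items():
    cv2.imwrite(f'pics/c_{n}.png',cv2.resize(im[y0:y1,x0:x1],None,fx=6,fy=6,interpolation=cv2.INTER_CUBIC))
```

```text
(no output)
```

View pics/c_a.png

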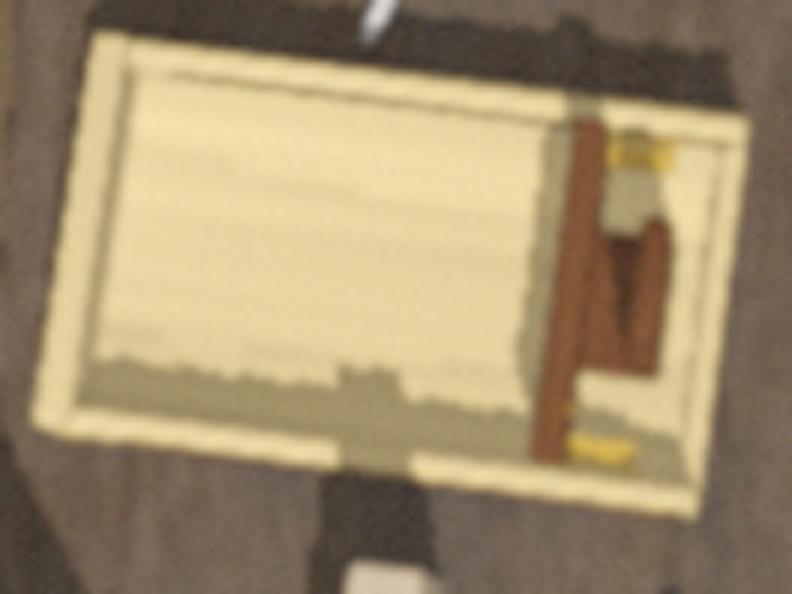

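View pics/c_b.png

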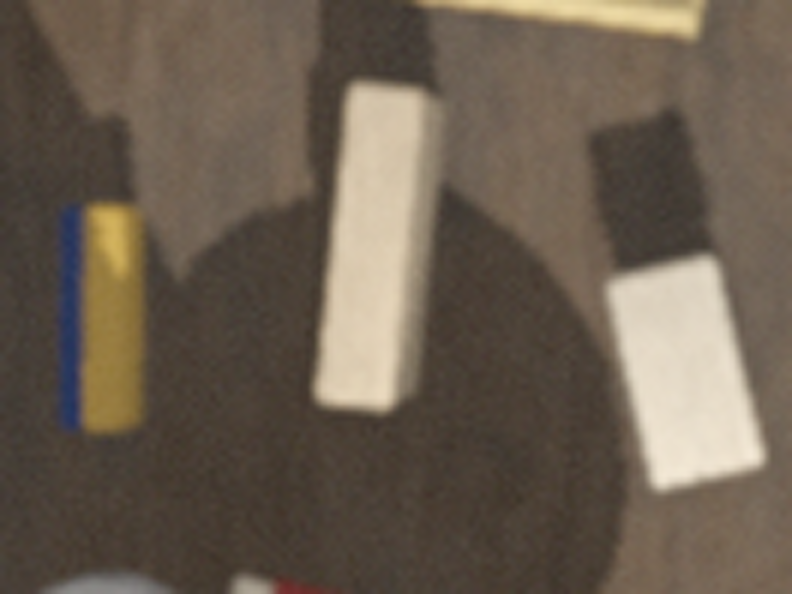

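View pics/c_c.png

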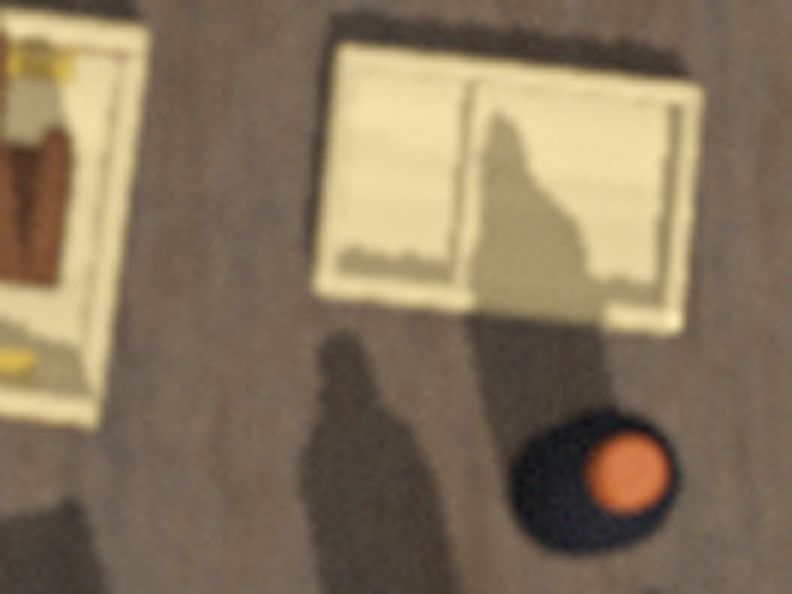

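View pics/c_d.png

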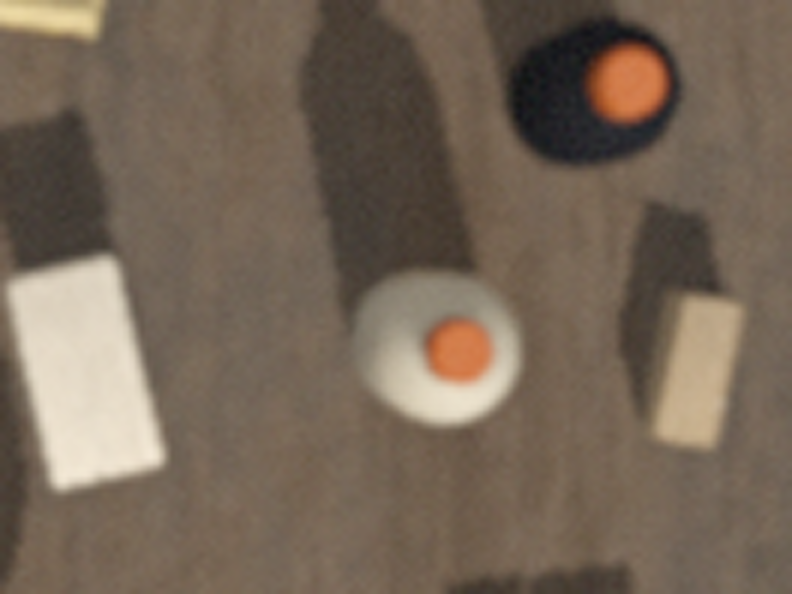

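```bash
cat > meas.py <<'E'
from h import *
C=load('top0'); O=dict(a=(130,105),b=(130,185),c=(230,120),d=(230,185))
def P(k,pts,z): return pix2w(C,(np.array(pts,float)+.5)/6-.5+np.array(O[k]),z)[:,:2]
def rep(n,k,pts,z):
    p=P(k,pts,z); e=np.roll(p,-1,0)-p
    print(n,'ctr',p.mean(0).round(1),'len',np.linalg.norm(e,axis=1).round(1),'ang',np.degrees(np.arctan2(e[:,1],e[:,0])).round(1)); return p
rep('caddy','a',[(95,32),(748,118),(697,520),(32,428)],[36,30,30,36])
rep('box','c',[(335,42),(703,88),(683,332),(315,293)],18)
rep('board','b',[(348,82),(425,88),(393,411),(314,402)],80)
rep('stone','b',[(62,205),(128,205),(126,430),(60,428)],32)
rep('lime','b',[(608,285),(715,255),(765,463),(655,492)],52)
rep('pine','d',[(672,292),(743,298),(715,450),(652,440)],33)
print('glue',P('d',[(459,350)],125))
print('decoy',P('c',[(628,473)],125))
print('stopface',P('a',[(578,118),(537,460)],47), 'post',P('a',[(658,225),(640,372)],67))
E
python3 meas.py
python3 -c "
from h import *
o=ctrl.get_obs();print(R.from_rotvec(o['orientation']).as_matrix().round(3))"
```

```text
caddy ctr [609.5  73.4] len [229.5 140.6 230.5 140. ] ang [-96.3 174.1  83.6  -6.3]
box ctr [ 615.7 -175.9] len [130.9  87.  129.4  89. ] ang [-95.6 175.4  85.3  -3.7]
board ctr [454.2  70.1] len [ 25.1 104.7  25.7 103.9] ang [-93.1 176.   85.2  -4.4]
stone ctr [427.1 169.8] len [22.9 76.6 22.9 76.1] ang [ -88.4 -178.7   90.3    1.4]
lime ctr [414.3 -32.7] len [36.9 70.8 37.6 70.2] ang [ -73.  -165.2  106.1   14.2]
pine ctr [ 418.6 -240. ] len [24.7 52.6 22.  50.7] ang [-93.9 170.2  81.8  -6.9]
glue [[ 427.05129459 -147.42048156]]
decoy [[ 510.22328567 -198.72686967]]
stopface [[661.67783686   9.87306321]
 [544.48609008  20.40095722]] post [[621.78730729 -18.70708063]
 [572.54365351 -13.99111404]]
[[-0.967  0.254 -0.   ]
 [ 0.254  0.967 -0.001]
 [-0.    -0.001 -1.   ]]
```

Emit:
servo_tool:
  plan:
    - [0,[148,-267,0],5]
    - [0,[148,-267,0],5]
    - [0,[148,-267,0],5]
    - [0,[148,-267,0],5]
    - [0,[148,-267,0],5]
    - [0,[148,-267,0],5]
    - [0,[148,-267,0],5]
    - [0,[148,-267,0],5]
    - [0,[148,-267,0],5]
    - [0,[148,-267,0],5]

```text
t: 0.93
ee_pos: [307.0, 337.2, 236.7]
orientation: [-0.27, -3.13, -0.0]
ft_force: [-0.5, 0.6, -0.1]
width: 87.8
grasp_force: 0.0
```

Emit:
servo_tool:
  plan:
    - [0,[147,-267,-50],5]
    - [0,[147,-267,-50],5]
    - [0,[147,-267,-50],5]
    - [0,[147,-267,-50],5]
    - [0,[147,-267,-50],5]
    - [0,[147,-267,-50],5]
    - [0,[147,-267,-50],5]
    - [0,[147,-267,-50],5]
    - [0,[147,-267,-50],5]
    - [0,[147,-267,-50],5]

```text
t: 1.77
ee_pos: [454.0, 71.1, 186.3]
orientation: [-0.131, -3.138, -0.0]
ft_force: [-0.6, -0.3, 0.6]
width: 87.7
grasp_force: 0.0
```

Run:
```python
from h import *
C=grab('wrist','w1',s=1.5)
def box(c,yaw,l,t,h):
    a=np.radians(yaw);u=np.array([np.cos(a),np.sin(a)]);n=np.array([-u[1],u[0]])
    return [[*(np.array(c)+sx*l/2*u+sy*t/2*n),h] for sx,sy in((1,1),(1,-1),(-1,-1),(-1,1))]
print('board',(w2pix(C,box((454.2,70.1),-4.4,103,24,80))*1.5).round())
print('caddy',(w2pix(C,box((609.5,73.4),-6.2,138,230,30))*1.5).round())
```

```text
board [[398. 369.]
 [362. 369.]
 [359. 212.]
 [399. 212.]]
caddy [[524. 518.]
 [269. 514.]
 [259. 375.]
 [545. 381.]]
```

View pics/w1.png

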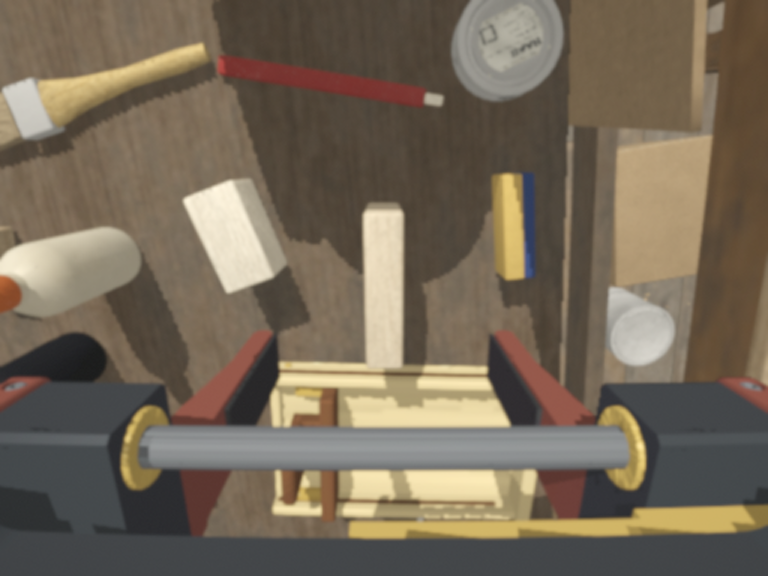

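The wrist view shows the board top at (363–403, 212–367). That agrees with the top-view measurement to about 2 mm in y. The caddy is offset by the same amount, so I'll apply about +1 mm in y to everything.

Emit:
servo_tool:
  plan:
    - [0,[0.5,1,-35],0]
    - [0,[0.5,1,-70],0]
    - [0,[0.5,1,-105],0]
    - [0,[0.5,1,-130],0]
    - [0,[0.5,1,-136.7],0]
    - [0,[0.5,1,-136.7],0]
    - [1,[0.5,1,-136.7],0]
    - [1,[0.5,1,-136.7],0]
    - [1,[0.5,1,-136.7],0]
    - [1,[0.5,1,-136.7],0]

```text
t: 2.65
ee_pos: [455.1, 71.7, 51.3]
orientation: [0.129, 3.136, 0.001]
ft_force: [-0.1, -0.5, 0.1]
width: 64.5
grasp_force: 0.0
```

Emit:
servo_tool:
  plan:
    - [1,[0,0,0],0]
    - [1,[0,0,0],0]
    - [1,[0,0,0],0]
    - [1,[0,0,0],0]
    - [1,[0,0,0],0]
    - [1,[0,0,0],0]

```text
t: 3.15
ee_pos: [454.2, 71.4, 49.9]
orientation: [-0.129, -3.139, 0.0]
ft_force: [-0.1, 0.2, 0.2]
width: 24.5
grasp_force: 0.0
```

Emit:
servo_tool:
  plan:
    - [1,[0,0,0],0]
    - [1,[0,0,0],0]
    - [1,[0,0,0],0]
    - [1,[0,0,15],0]
    - [1,[0,0,35],0]
    - [1,[0,0,60],0]
    - [1,[0,0,80],0]
    - [1,[0,0,90],0]
    - [1,[0,0,90],0]

```text
t: 3.9
ee_pos: [455.4, 71.7, 141.7]
orientation: [0.129, 3.135, 0.001]
ft_force: [0.5, -0.0, -2.0]
width: 24.1
grasp_force: 30.0
```

Emit:
servo_tool:
  plan:
    - [1,[20,11,0],-0.5]
    - [1,[47,26,0],-1]
    - [1,[74,41,0],-1.5]
    - [1,[101,56,0],-1.5]
    - [1,[128,71,0],-1.5]
    - [1,[150,83,0],-1.5]
    - [1,[164.7,90.4,0],-1.5]
    - [1,[164.7,90.4,0],-1.5]
    - [1,[164.7,90.4,0],-1.5]

```text
t: 4.65
ee_pos: [618.1, 161.9, 137.8]
orientation: [-0.169, -3.134, 0.001]
ft_force: [0.1, -0.1, -1.5]
width: 23.9
grasp_force: 30.0
```

Run:
```python
from h import *
grab('top','t1',(120,60,280,180),5)
```

```text
(no output)
```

View pics/t1.png

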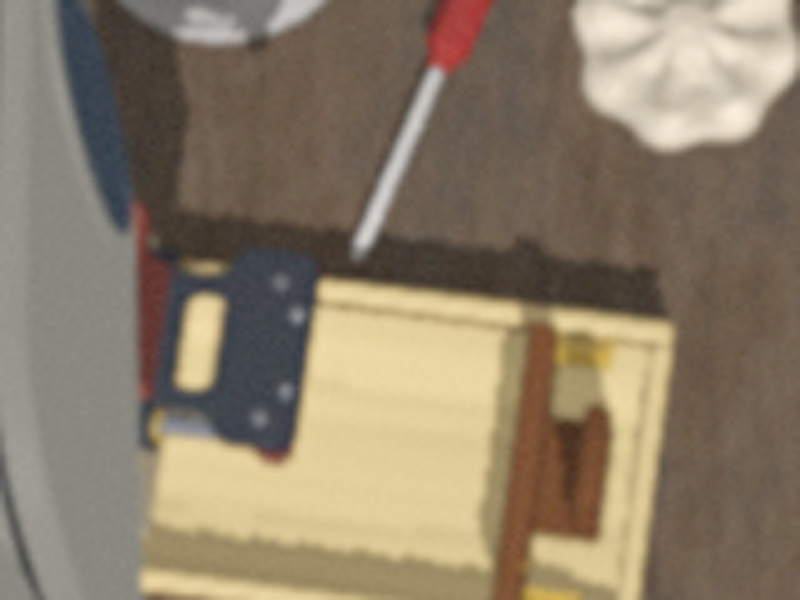

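The gripper hides the board here. The hover matches the plan, so I'll lower and release.

Emit:
servo_tool:
  plan:
    - [1,[0,0,-20],0]
    - [1,[0,0,-45],0]
    - [1,[0,0,-65],0]
    - [1,[0,0,-75],0]
    - [1,[0,0,-80],0]
    - [1,[0,0,-82],0]
    - [1,[0,0,-82],0]
    - [1,[0,0,-82],0]
    - [1,[0,0,-82],0]

```text
t: 5.45
ee_pos: [619.3, 161.9, 58.8]
orientation: [0.17, 3.136, 0.001]
ft_force: [0.2, 1.4, -0.5]
width: 23.9
grasp_force: 30.0
```

Emit:
servo_tool:
  plan:
    - [0.5,[0,0,0],0]
    - [0.5,[0,0,0],0]
    - [0.5,[0,0,0],0]
    - [0.5,[0,0,0],0]
    - [0.5,[0,0,30],0]
    - [0.5,[0,0,65],0]
    - [0.5,[0,0,100],0]
    - [0.5,[0,0,130],0]
    - [0.5,[0,0,130],0]

```text
t: 6.2
ee_pos: [622.5, 162.8, 194.9]
orientation: [0.17, 3.127, 0.005]
ft_force: [1.4, -0.0, -0.5]
width: 44.1
grasp_force: 0.0
```

Emit:
servo_tool:
  plan:
    - [0,[-28,-26,0],4]
    - [0,[-62,-59,0],8]
    - [0,[-90,-85,0],12]
    - [0,[-118,-112,0],16]
    - [0,[-146,-138,0],20]
    - [0,[-174,-165,0],21.7]
    - [0,[-204.6,-193.6,0],21.7]
    - [0,[-204.6,-193.6,-20],21.7]
    - [0,[-204.6,-193.6,-50],21.7]
    - [0,[-204.6,-193.6,-80],21.7]

```text
t: 7.03
ee_pos: [414.8, -32.5, 108.0]
orientation: [-0.42, 3.11, -0.001]
ft_force: [1.0, -0.0, -0.1]
width: 88.1
grasp_force: 0.0
```

Emit:
servo_tool:
  plan:
    - [0,[0,0,-30],0]
    - [0,[0,0,-60],0]
    - [0,[0,0,-74],0]
    - [0,[0,0,-78],0]
    - [0,[0,0,-78],0]
    - [1,[0,0,-78],0]
    - [1,[0,0,-78],0]
    - [1,[0,0,-78],0]
    - [1,[0,0,-78],0]
    - [1,[0,0,-78],0]

```text
t: 7.87
ee_pos: [414.8, -31.7, 30.7]
orientation: [-0.423, 3.111, -0.001]
ft_force: [0.5, 0.4, 0.1]
width: 57.9
grasp_force: 0.0
```

Emit:
servo_tool:
  plan:
    - [1,[0,0,0],0]
    - [1,[0,0,0],0]
    - [1,[0,0,0],0]
    - [1,[0,0,0],0]

```text
t: 8.2
ee_pos: [414.3, -31.7, 30.1]
orientation: [-0.423, 3.113, -0.0]
ft_force: [-0.4, 0.4, 2.5]
width: 36.8
grasp_force: 29.9
```

Emit:
servo_tool:
  plan:
    - [1,[0,0,0],0]
    - [1,[0,0,15],0]
    - [1,[0,0,35],0]
    - [1,[0,0,60],0]
    - [1,[0,0,85],0]
    - [1,[0,0,105],0]
    - [1,[0,0,110],0]
    - [1,[0,0,110],0]

```text
t: 8.87
ee_pos: [415.2, -31.8, 141.0]
orientation: [-0.423, 3.11, -0.001]
ft_force: [-0.1, 0.1, -0.4]
width: 36.6
grasp_force: 29.9
```

Emit:
servo_tool:
  plan:
    - [1,[20,14,0],-3]
    - [1,[48,34,0],-6]
    - [1,[76,54,0],-9]
    - [1,[104,74,0],-12]
    - [1,[132,94,0],-15]
    - [1,[160,114,0],-18]
    - [1,[184,131,0],-21.7]
    - [1,[199.1,141.9,0],-21.7]
    - [1,[199.1,141.9,0],-21.7]
    - [1,[199.1,141.9,0],-21.7]

```text
t: 9.7
ee_pos: [612.4, 110.4, 137.4]
orientation: [-0.168, -3.134, 0.001]
ft_force: [-0.3, -0.4, -1.5]
width: 36.5
grasp_force: 29.9
```

Run:
```python
from h import *
print(ctrl.get_obs()['ee_pos'])
grab('scene','s1',(180,110,310,220),6)
```

```text
[612.38259165 110.37492128 137.4325993 ]
```

View pics/s1.png

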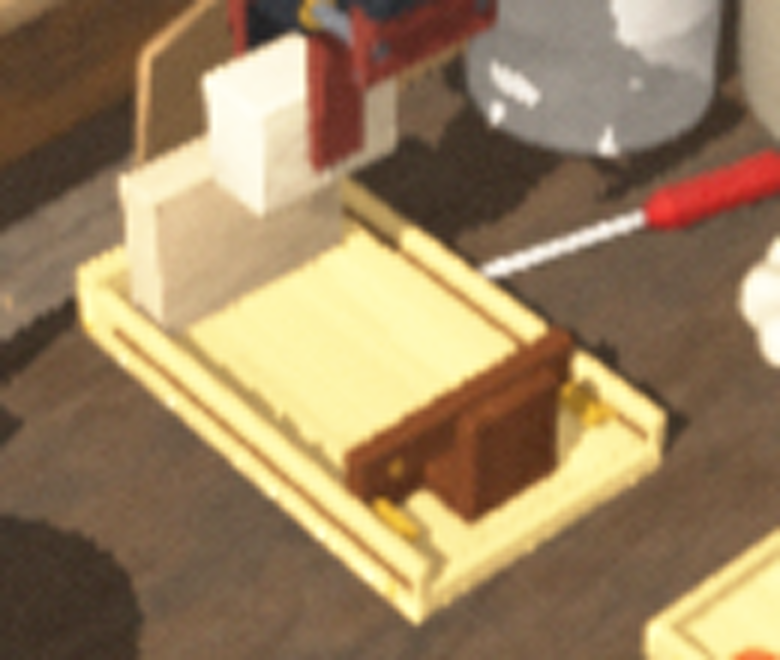

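The board stands square against the end board, at (125–340, 170–330), and the offcut is held clear above it. Lowering the offcut.

Emit:
servo_tool:
  plan:
    - [1,[0,0,-20],0]
    - [1,[0,0,-45],0]
    - [1,[0,0,-68],0]
    - [1,[0,0,-88],0]
    - [1,[0,0,-97],0]
    - [1,[0,0,-101],0]
    - [1,[0,0,-102],0]
    - [1,[0,0,-102],0]
    - [1,[0,0,-102],0]

```text
t: 10.5
ee_pos: [613.4, 109.8, 38.5]
orientation: [0.171, 3.136, 0.0]
ft_force: [1.0, 0.7, -1.0]
width: 36.5
grasp_force: 30.0
```

Emit:
servo_tool:
  plan:
    - [0.5,[0,0,0],0]
    - [0.5,[0,0,0],0]
    - [0.5,[0,0,0],0]
    - [0.5,[0,0,15],0]
    - [0.5,[0,0,40],0]
    - [0.5,[0,0,75],0]
    - [0.5,[0,0,110],0]
    - [0.5,[0,0,150],0]
    - [0.5,[0,0,150],0]

```text
t: 11.25
ee_pos: [617.8, 111.0, 197.3]
orientation: [0.169, 3.124, 0.004]
ft_force: [2.4, 0.5, 0.1]
width: 43.8
grasp_force: 0.0
```

Run:
```python
from h import *
A=load('scene0');B=load('top0')
def ray(C,p):
    a=pix2w(C,[p],0)[0];o=-C[2].T@C[3];d=a-o;return o,d/np.linalg.norm(d)
def tri(pa,pb):
    o1,d1=ray(A,pa);o2,d2=ray(B,pb);M=np.c_[d1,-d2];s=np.linalg.lstsq(M,o2-o1,rcond=None)[0]
    p,q=o1+s[0]*d1,o2+s[1]*d2;return ((p+q)/2).round(),np.linalg.norm(p-q).round(1)
print('check stone',tri((228/1.56,310/1.56),(224/1.56,400/1.56)))
for pb in((165,420),(240,420),(200,420)):print(pb,tri((189/1.56,251/1.56),(pb[0]/1.56,pb[1]/1.56)))
print('back panel',[tri((317/1.56,183/1.56),(x/1.56,y/1.56)) for x,y in((182,190),(205,240),(190,235))])
```

```text
check stone (array([387., 176.,  12.]), np.float64(0.6))
(165, 420) (array([370., 223., 117.]), np.float64(6.9))
(240, 420) (array([358., 134., 178.]), np.float64(45.0))
(200, 420) (array([364., 181., 145.]), np.float64(18.4))
back panel [(array([645., 231.,  92.]), np.float64(21.8)), (array([583., 175., 151.]), np.float64(3.7)), (array([594., 194., 136.]), np.float64(11.7))]
```

Emit:
servo_tool:
  plan:
    - [0.3,[-30,10,0],2]
    - [0.3,[-68,22,0],4]
    - [0.3,[-106,35,0],6]
    - [0.3,[-144,47,0],7.2]
    - [0.3,[-174,57,0],7.2]
    - [0.3,[-186.3,61,0],7.2]
    - [0.3,[-186.3,61,-25],7.2]
    - [0.3,[-186.3,61,-60],7.2]
    - [0.3,[-186.3,61,-95],7.2]
    - [0.3,[-186.3,61,-110],7.2]

```text
t: 12.08
ee_pos: [426.7, 170.9, 75.8]
orientation: [0.028, -3.14, 0.001]
ft_force: [0.0, 0.6, -0.7]
width: 61.5
grasp_force: 0.0
```

Emit:
servo_tool:
  plan:
    - [0.3,[0,0,-25],0]
    - [0.3,[0,0,-45],0]
    - [0.3,[0,0,-56],0]
    - [0.3,[0,0,-59],0]
    - [0.3,[0,0,-59],0]
    - [1,[0,0,-59],0]
    - [1,[0,0,-59],0]
    - [1,[0,0,-59],0]
    - [1,[0,0,-59],0]
    - [1,[0,0,-59],0]

```text
t: 12.92
ee_pos: [427.5, 171.3, 19.6]
orientation: [-0.027, 3.14, 0.001]
ft_force: [-0.0, -0.2, -0.1]
width: 31.5
grasp_force: 0.0
```

Emit:
servo_tool:
  plan:
    - [1,[0,0,0],0]
    - [1,[0,0,0],0]
    - [1,[0,0,0],0]
    - [1,[0,0,0],0]

```text
t: 13.25
ee_pos: [427.3, 171.3, 19.3]
orientation: [-0.027, 3.141, 0.0]
ft_force: [-1.5, -0.0, 5.5]
width: 22.6
grasp_force: 30.0
```

Emit:
servo_tool:
  plan:
    - [1,[0,0,12],0]
    - [1,[0,0,35],0]
    - [1,[0,0,65],0]
    - [1,[0,0,95],0]
    - [1,[0,0,115],0]
    - [1,[0,0,120],0]
    - [1,[0,0,120],0]

```text
t: 13.83
ee_pos: [427.9, 171.5, 140.0]
orientation: [-0.027, 3.139, 0.002]
ft_force: [1.1, 0.9, -1.8]
width: 22.1
grasp_force: 30.0
```

Emit:
servo_tool:
  plan:
    - [1,[20,-12,0],-2]
    - [1,[48,-30,0],-4]
    - [1,[76,-47,0],-6]
    - [1,[104,-64,0],-7.2]
    - [1,[132,-82,0],-7.2]
    - [1,[158,-98,0],-7.2]
    - [1,[180.8,-111.7,0],-7.2]
    - [1,[180.8,-111.7,0],-7.2]
    - [1,[180.8,-111.7,0],-7.2]
    - [1,[180.8,-111.7,0],-7.2]

```text
t: 14.67
ee_pos: [606.0, 59.5, 136.8]
orientation: [-0.171, -3.133, 0.001]
ft_force: [-0.5, 0.6, -1.5]
width: 22.3
grasp_force: 30.0
```

Emit:
servo_tool:
  plan:
    - [1,[0,0,-20],0]
    - [1,[0,0,-50],0]
    - [1,[0,0,-78],0]
    - [1,[0,0,-98],0]
    - [1,[0,0,-107],0]
    - [1,[0,0,-111],0]
    - [1,[0,0,-112],0]
    - [1,[0,0,-112],0]
    - [1,[0,0,-112],0]

```text
t: 15.42
ee_pos: [607.8, 60.1, 27.7]
orientation: [0.169, 3.136, 0.0]
ft_force: [-0.3, 0.6, -1.6]
width: 22.4
grasp_force: 30.0
```

Emit:
servo_tool:
  plan:
    - [0.66,[0,0,0],0]
    - [0.66,[0,0,0],0]
    - [0.66,[0,0,0],0]
    - [0.66,[0,0,15],0]
    - [0.66,[0,0,40],0]
    - [0.66,[0,0,75],0]
    - [0.66,[0,0,100],0]
    - [0.66,[0,0,100],0]

```text
t: 16.08
ee_pos: [611.3, 59.8, 132.4]
orientation: [0.17, 3.128, 0.002]
ft_force: [0.6, 0.1, 0.5]
width: 30.0
grasp_force: 0.0
```

Emit:
servo_tool:
  plan:
    - [1,[-4,-35,0],0]
    - [1,[-8,-75,0],0]
    - [1,[-12.3,-114.3,0],0]
    - [1,[-12.3,-114.3,0],0]
    - [1,[-12.3,-114.3,-30],0]
    - [1,[-12.3,-114.3,-60],0]
    - [1,[-12.3,-114.3,-77],0]
    - [1,[-12.3,-114.3,-77],0]
    - [1,[-12.3,-114.3,-77],0]

```text
t: 16.83
ee_pos: [594.8, -54.5, 48.9]
orientation: [-0.17, -3.134, -0.0]
ft_force: [0.5, -0.5, -0.3]
width: 0.2
grasp_force: 0.0
```

Emit:
servo_tool:
  plan:
    - [1,[0.5,5,0],0]
    - [1,[1.1,10,0],0]
    - [1,[1.6,15,0],0]
    - [1,[2.1,20,0],0]
    - [1,[2.7,25,0],0]
    - [1,[3.2,30,0],0]
    - [1,[3.7,35,0],0]
    - [1,[4.3,40,0],0]
    - [1,[4.3,40,0],0]

```text
t: 17.58
ee_pos: [600.2, -13.9, 50.2]
orientation: [0.169, 3.136, 0.0]
ft_force: [-0.8, 0.1, 1.1]
width: 0.6
grasp_force: 0.0
```

Emit:
servo_tool:
  plan:
    - [1,[0.4,4,0],0]
    - [1,[0.8,8,0],0]
    - [1,[1.2,12,0],0]
    - [1,[1.7,16,0],0]
    - [1,[2.1,20,0],0]
    - [1,[2.5,24,0],0]
    - [1,[2.9,27,0],0]
    - [1,[3.2,30,0],0]
    - [1,[3.2,30,0],0]

```text
t: 18.33
ee_pos: [603.2, 15.9, 49.9]
orientation: [-0.17, -3.137, -0.0]
ft_force: [-0.0, -0.8, -0.1]
width: 0.1
grasp_force: 0.2
```

Run:
```python
from h import *
print(ctrl.get_obs()['ee_pos'],ctrl.get_obs()['ft_force'])
grab('scene','s2',(180,110,310,220),6)
```

```text
[603.15523081  15.88678568  49.91887795] [-0.03534736 -0.77445102 -0.05750178]
```

View pics/s2.png

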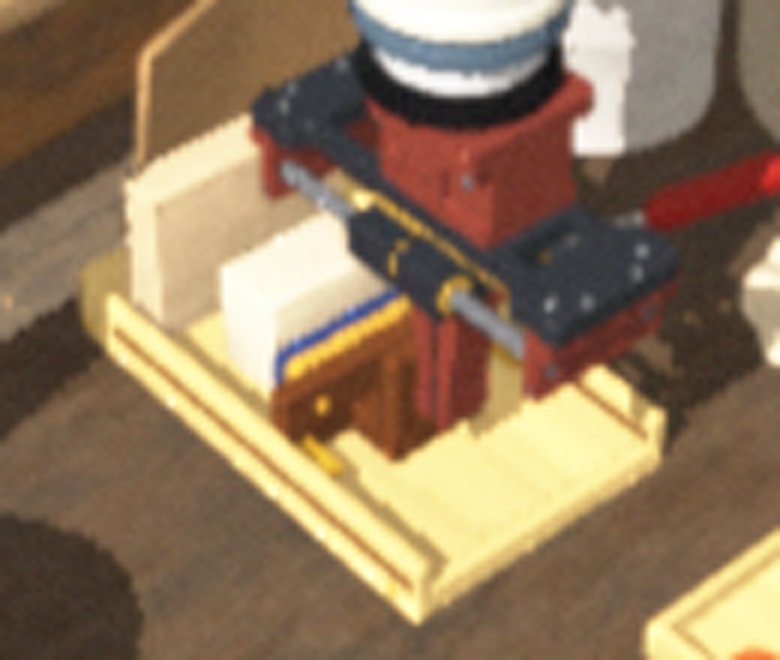

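The stop, stone and offcut are in a flat stack at (275–420, 210–430), all upright, with a gap of about 20 mm left to the board. I'll keep pushing slowly.

Emit:
servo_tool:
  plan:
    - [1,[0.3,3,0],0]
    - [1,[0.6,6,0],0]
    - [1,[1,9,0],0]
    - [1,[1.3,12,0],0]
    - [1,[1.6,15,0],0]
    - [1,[1.9,18,0],0]
    - [1,[2.1,20,0],0]
    - [1,[2.1,20,0],0]

```text
t: 19.05
ee_pos: [605.0, 35.8, 49.8]
orientation: [-0.17, -3.136, -0.0]
ft_force: [-1.4, -0.2, -0.9]
width: 0.6
grasp_force: 0.4
```

Emit:
servo_tool:
  plan:
    - [1,[0.1,1,0],0]
    - [1,[0.2,2,0],0]
    - [1,[0.3,3,0],0]
    - [1,[0.3,3,0],0]

```text
t: 19.38
ee_pos: [605.2, 38.3, 49.8]
orientation: [-0.17, -3.136, 0.0]
ft_force: [-0.6, -2.5, -2.1]
width: 0.8
grasp_force: 1.3
```

Emit:
servo_tool:
  plan:
    - [1,[0.1,1,0],0]
    - [1,[0.2,2,0],0]
    - [1,[0.2,2,0],0]
    - [1,[0.2,2,0],0]

```text
t: 19.72
ee_pos: [605.5, 40.3, 49.9]
orientation: [-0.17, -3.137, -0.0]
ft_force: [-2.6, -2.9, -1.3]
width: 0.5
grasp_force: 1.3
```

Emit:
servo_tool:
  plan:
    - [1,[0.1,1,0],0]
    - [1,[0.2,2,0],0]
    - [1,[0.2,2,0],0]
    - [1,[0.2,2,0],0]

```text
t: 20.05
ee_pos: [605.8, 42.2, 49.9]
orientation: [-0.17, -3.137, 0.0]
ft_force: [-1.7, -2.9, -1.4]
width: 0.2
grasp_force: 1.7
```

Emit:
servo_tool:
  plan:
    - [1,[0.1,1,0],0]
    - [1,[0.2,2,0],0]
    - [1,[0.2,2,0],0]
    - [1,[0.2,2,0],0]

```text
t: 20.38
ee_pos: [606.0, 44.2, 49.9]
orientation: [-0.17, -3.137, -0.0]
ft_force: [-1.8, -3.6, -1.3]
width: 0.5
grasp_force: 1.8
```

Emit:
servo_tool:
  plan:
    - [1,[0.1,1,0],0]
    - [1,[0.1,1,0],0]
    - [1,[0.1,1,0],0]

```text
t: 20.63
ee_pos: [606.1, 45.2, 49.9]
orientation: [-0.17, -3.137, 0.0]
ft_force: [-2.3, -3.9, -2.5]
width: 0.6
grasp_force: 2.0
```

Emit:
servo_tool:
  plan:
    - [1,[0.1,1,0],0]
    - [1,[0.1,1,0],0]
    - [1,[0.1,1,0],0]

```text
t: 20.88
ee_pos: [606.1, 45.3, 49.9]
orientation: [-0.17, -3.136, 0.002]
ft_force: [-2.2, -8.8, -1.7]
width: 0.5
grasp_force: 4.5
```

Emit:
servo_tool:
  plan:
    - [1,[0.1,1,0],0]
    - [1,[0.1,1,0],0]
    - [1,[0.1,1,0],0]

```text
t: 21.13
ee_pos: [606.1, 45.4, 49.9]
orientation: [-0.17, -3.136, 0.003]
ft_force: [-3.1, -13.5, -2.2]
width: 0.8
grasp_force: 7.1
```

Run:
```python
from h import *
grab('scene','s3',(180,110,310,220),6)
```

```text
(no output)
```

View pics/s3.png

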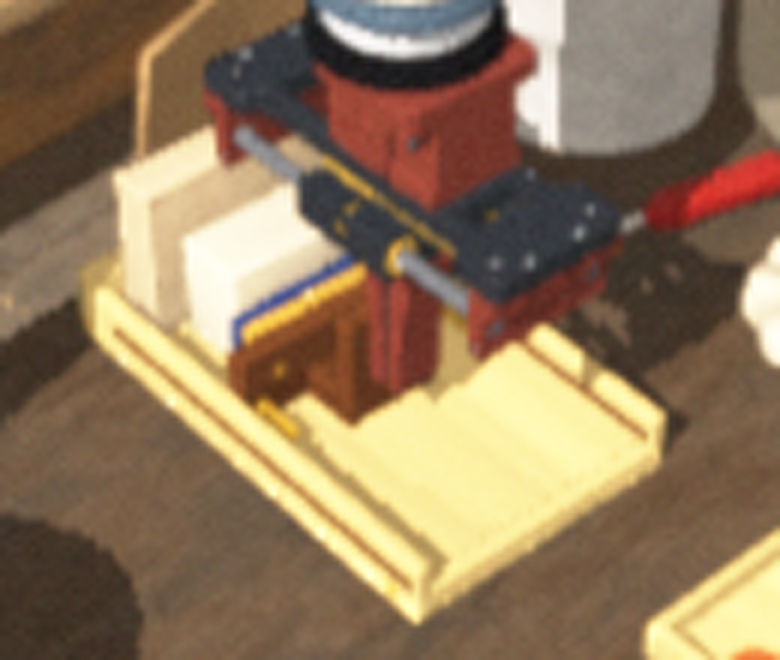

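The three pieces sit packed flat and upright against the end board. The stop is hard up, with a 13 N reaction and no further travel. Next I'll retreat and refine the glue position from its body outline.

Emit:
servo_tool:
  plan:
    - [1,[-0.6,-6,0],0]
    - [1,[-1.3,-12,0],0]
    - [1,[-2.7,-25,0],0]
    - [1,[-2.7,-25,20],0]
    - [1,[-2.7,-25,55],0]
    - [1,[-2.7,-25,95],0]
    - [1,[-2.7,-25,135],0]
    - [0,[-2.7,-25,150],0]
    - [0,[-2.7,-25,150],0]

```text
t: 21.93
ee_pos: [606.9, 21.9, 205.3]
orientation: [0.17, 3.127, 0.002]
ft_force: [0.7, -0.0, -0.2]
width: 10.2
grasp_force: 0.0
```

```bash
cat >> meas.py <<'E'
print('L',P('d',[(352,345)],0)-[0,24],'R',P('d',[(522,345)],66)+[0,24],'B',P('d',[(440,426)],66)+[24,0],'T',P('d',[(435,268)],66)-[24,0])
E
python3 meas.py | tail -1
```

```text
L [[ 424.02644939 -149.21508217]] R [[ 427.12691294 -151.42110829]] B [[ 424.20552429 -148.91400168]] T [[ 427.78828015 -146.33245502]]
```

Emit:
servo_tool:
  plan:
    - [0,[-25,-24,0],0]
    - [0,[-50,-48,0],0]
    - [0,[-77,-74,0],0]
    - [0,[-104,-100,0],0]
    - [0,[-131,-126,0],0]
    - [0,[-156,-150,0],0]
    - [0,[-177.2,-170.2,0],0]
    - [0,[-177.2,-170.2,0],0]
    - [0,[-177.2,-170.2,-10],0]
    - [0,[-177.2,-170.2,-20],0]

```text
t: 22.77
ee_pos: [427.1, -148.2, 179.2]
orientation: [0.172, 3.135, -0.0]
ft_force: [-0.3, 0.5, -0.5]
width: 77.0
grasp_force: 0.0
```

Emit:
servo_tool:
  plan:
    - [0,[0,0,-30],0]
    - [0,[0,0,-60],0]
    - [0,[0,0,-85],0]
    - [0,[0,0,-105],0]
    - [0,[0,0,-115],0]
    - [0,[0,0,-117],0]
    - [0,[0,0,-117],0]
    - [0.3,[0,0,-117],0]
    - [0.4,[0,0,-117],0]
    - [0.42,[0,0,-117],0]

```text
t: 23.6
ee_pos: [427.4, -148.2, 64.0]
orientation: [0.17, 3.135, -0.001]
ft_force: [0.7, 0.0, -0.1]
width: 71.3
grasp_force: 0.0
```

Emit:
servo_tool:
  plan:
    - [0.44,[0,0,0],0]
    - [0.46,[0,0,0],0]
    - [0.48,[0,0,0],0]
    - [0.5,[0,0,0],0]
    - [1,[0,0,0],0]
    - [1,[0,0,0],0]
    - [1,[0,0,0],0]
    - [1,[0,0,0],0]

```text
t: 24.27
ee_pos: [426.7, -148.1, 63.3]
orientation: [0.17, 3.136, -0.0]
ft_force: [0.1, 0.1, 6.1]
width: 47.4
grasp_force: 30.0
```

The bottle is gripped. I'll park it 75 mm to +y so the gripper body clears it while I fetch the pine.

Emit:
servo_tool:
  plan:
    - [1,[0,0,5],0]
    - [1,[0,0,12],0]
    - [1,[0,8,12],0]
    - [1,[0,24,12],0]
    - [1,[0,40,12],0]
    - [1,[0,56,12],0]
    - [1,[0,69,12],0]
    - [1,[0,75,12],0]
    - [1,[0,75,12],0]
    - [1,[0,75,12],0]

```text
t: 25.1
ee_pos: [426.6, -72.8, 75.1]
orientation: [0.169, 3.137, -0.0]
ft_force: [1.1, -0.2, -1.3]
width: 47.5
grasp_force: 30.0
```

Emit:
servo_tool:
  plan:
    - [1,[0,0,-5],0]
    - [1,[0,0,-9],0]
    - [1,[0,0,-11.5],0]
    - [1,[0,0,-11.5],0]
    - [1,[0,0,-11.5],0]
    - [0.4,[0,0,-11.5],0]
    - [0.4,[0,0,-11.5],0]
    - [0,[0,0,-11.5],0]
    - [0,[0,0,-11.5],0]
    - [0,[0,0,-11.5],0]

```text
t: 25.93
ee_pos: [426.6, -73.0, 63.5]
orientation: [0.17, 3.137, -0.0]
ft_force: [0.1, 0.1, -0.4]
width: 69.3
grasp_force: 0.0
```

Emit:
servo_tool:
  plan:
    - [0,[0,0,10],0]
    - [0,[0,0,30],0]
    - [0,[0,0,65],0]
    - [0,[0,0,105],0]
    - [0,[0,0,135],0]
    - [0,[0,0,135],0]

```text
t: 26.43
ee_pos: [429.8, -73.6, 204.5]
orientation: [0.17, 3.127, -0.002]
ft_force: [0.9, -0.1, 0.4]
width: 87.6
grasp_force: 0.0
```

Emit:
servo_tool:
  plan:
    - [0,[-1,-25,0],0]
    - [0,[-3,-60,0],0]
    - [0,[-5,-95,0],0]
    - [0,[-7,-130,0],-0.8]
    - [0,[-7.9,-155,0],-0.8]
    - [0,[-7.9,-166.5,0],-0.8]
    - [0,[-7.9,-166.5,0],-0.8]
    - [0,[-7.9,-166.5,-30],-0.8]
    - [0,[-7.9,-166.5,-65],-0.8]
    - [0,[-7.9,-166.5,-95],-0.8]

```text
t: 27.27
ee_pos: [418.5, -238.1, 102.6]
orientation: [0.191, 3.135, 0.0]
ft_force: [0.2, -0.2, 0.5]
width: 88.1
grasp_force: 0.0
```

Emit:
servo_tool:
  plan:
    - [0.2,[0,0,-30],0]
    - [0.3,[0,0,-55],0]
    - [0.3,[0,0,-71],0]
    - [0.3,[0,0,-75.5],0]
    - [0.3,[0,0,-75.5],0]
    - [0.4,[0,0,-75.5],0]
    - [0.6,[0,0,-75.5],0]
    - [0.7,[0,0,-75.5],0]
    - [1,[0,0,-75.5],0]
    - [1,[0,0,-75.5],0]

```text
t: 28.1
ee_pos: [419.0, -239.8, 28.7]
orientation: [0.192, 3.134, -0.001]
ft_force: [-0.0, -0.2, -0.0]
width: 31.8
grasp_force: 0.0
```

Emit:
servo_tool:
  plan:
    - [1,[0,0,0],0]
    - [1,[0,0,0],0]
    - [1,[0,0,0],0]
    - [1,[0,0,0],0]

```text
t: 28.43
ee_pos: [418.8, -239.7, 28.4]
orientation: [0.192, 3.135, -0.0]
ft_force: [-1.6, -0.7, 6.4]
width: 22.3
grasp_force: 28.9
```

Emit:
servo_tool:
  plan:
    - [1,[0,0,12],0]
    - [1,[0,0,35],0]
    - [1,[0,0,70],0]
    - [1,[0,0,105],0]
    - [1,[0,0,140],0]
    - [1,[0,0,155],0]
    - [1,[0,0,155],0]
    - [1,[0,0,155],0]

```text
t: 29.1
ee_pos: [418.9, -239.7, 183.6]
orientation: [0.192, 3.134, -0.002]
ft_force: [-0.2, -0.9, -1.1]
width: 22.3
grasp_force: 28.9
```

Emit:
servo_tool:
  plan:
    - [1,[20,10,0],1]
    - [1,[50,25,0],2]
    - [1,[80,41,0],2.4]
    - [1,[110,56,0],2.4]
    - [1,[140,71,0],2.4]
    - [1,[168,85,0],2.4]
    - [1,[190,96,0],2.4]
    - [1,[200.1,101.5,0],2.4]
    - [1,[200.1,101.5,0],2.4]
    - [1,[200.1,101.5,0],2.4]

```text
t: 29.93
ee_pos: [617.3, -137.9, 181.1]
orientation: [-0.125, -3.136, -0.001]
ft_force: [-0.7, -0.1, 0.1]
width: 22.3
grasp_force: 28.9
```

Emit:
servo_tool:
  plan:
    - [1,[0,0,-30],0]
    - [1,[0,0,-65],0]
    - [1,[0,0,-100],0]
    - [1,[0,0,-125],0]
    - [1,[0,0,-138],0]
    - [1,[0,0,-143],0]
    - [1,[0,0,-143],0]
    - [1,[0,0,-143],0]

```text
t: 30.6
ee_pos: [619.1, -138.6, 41.1]
orientation: [0.127, 3.138, -0.001]
ft_force: [0.5, -0.6, -0.1]
width: 22.4
grasp_force: 28.9
```

Run:
```python
from h import *
o=ctrl.get_obs();print(o['ee_pos'],o['ft_force'],o['width'])
grab('scene','s4',(230,180,370,290),5.5)
```

```text
[ 619.09061816 -138.63024514   41.12584225] [ 0.51355692 -0.58807632 -0.052226  ] 22.364207154526333
```

View pics/s4.png

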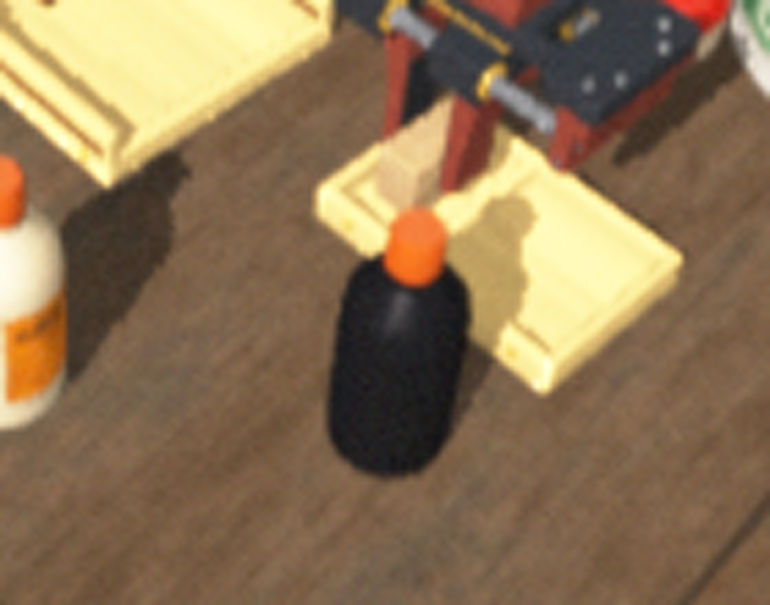

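The pine hangs inside the narrow bay at (415,165), clear of the walls. The parked bottle stands upright at left. Lowering the last 6 mm and releasing.

Emit:
servo_tool:
  plan:
    - [1,[0,0,-3],0]
    - [1,[0,0,-5],0]
    - [1,[0,0,-6],0]
    - [1,[0,0,-6],0]
    - [1,[0,0,-6],0]
    - [0.66,[0,0,-6],0]
    - [0.66,[0,0,-6],0]
    - [0.66,[0,0,-6],0]

```text
t: 31.32
ee_pos: [618.6, -138.0, 33.9]
orientation: [-0.126, -3.139, -0.0]
ft_force: [-1.8, -0.2, -0.3]
width: 29.8
grasp_force: 0.0
```

Emit:
servo_tool:
  plan:
    - [0.6,[0,0,10],0]
    - [0.6,[0,0,30],0]
    - [0.6,[0,0,65],0]
    - [0.3,[0,0,105],0]
    - [0,[0,0,145],0]
    - [0,[0,0,164],0]
    - [0,[0,0,164],0]

```text
t: 31.9
ee_pos: [621.7, -138.7, 204.5]
orientation: [0.126, 3.129, -0.003]
ft_force: [-0.1, -0.1, 0.1]
width: 58.2
grasp_force: 0.0
```

Emit:
servo_tool:
  plan:
    - [0,[-25,8,0],0]
    - [0,[-60,20,0],0]
    - [0,[-95,32,0],0]
    - [0,[-130,44,0],0]
    - [0,[-160,54,0],0]
    - [0,[-183,62,0],0]
    - [0,[-192.2,65,0],0]
    - [0,[-192.2,65,0],0]
    - [0,[-192.2,65,0],0]
    - [0,[-192.2,65,-10],0]

```text
t: 32.73
ee_pos: [429.6, -73.7, 189.4]
orientation: [0.126, 3.134, -0.001]
ft_force: [1.1, -0.3, -0.2]
width: 87.9
grasp_force: 0.0
```

Emit:
servo_tool:
  plan:
    - [0,[0,0,-30],0]
    - [0,[0,0,-65],0]
    - [0,[0,0,-95],0]
    - [0,[0,0,-115],0]
    - [0,[0,0,-123],0]
    - [0,[0,0,-125],0]
    - [0,[0,0,-125],0]
    - [0.3,[0,0,-125],0]
    - [0.4,[0,0,-125],0]
    - [0.42,[0,0,-125],0]

```text
t: 33.57
ee_pos: [427.5, -73.2, 64.1]
orientation: [0.126, 3.137, -0.001]
ft_force: [-0.2, -0.2, 0.6]
width: 71.4
grasp_force: 0.0
```

Emit:
servo_tool:
  plan:
    - [0.44,[0,0,0],0]
    - [0.46,[0,0,0],0]
    - [0.48,[0,0,0],0]
    - [0.5,[0,0,0],0]
    - [1,[0,0,0],0]
    - [1,[0,0,0],0]
    - [1,[0,0,0],0]
    - [1,[0,0,0],0]

```text
t: 34.23
ee_pos: [426.7, -73.1, 63.2]
orientation: [0.126, 3.139, -0.0]
ft_force: [-0.7, -0.0, 5.6]
width: 47.3
grasp_force: 30.0
```

Emit:
servo_tool:
  plan:
    - [1,[0,0,8],0]
    - [1,[0,0,25],0]
    - [1,[0,0,45],0]
    - [1,[0,0,55],0]
    - [1,[15,0,55],0]
    - [1,[40,0,55],0]
    - [1,[65,0,55],0]
    - [1,[90,0,55],0]
    - [1,[115,0,55],0]
    - [1,[140,0,55],0]

```text
t: 35.07
ee_pos: [567.3, -72.9, 118.2]
orientation: [-0.126, -3.138, -0.0]
ft_force: [1.0, 0.1, -1.3]
width: 47.6
grasp_force: 30.0
```

Emit:
servo_tool:
  plan:
    - [1,[22,0,0],0]
    - [1,[38,-8,0],0]
    - [1,[47.2,-25,0],0]
    - [1,[47.2,-47,0],0]
    - [1,[47.2,-70,0],0]
    - [1,[47.2,-93,0],0]
    - [1,[47.2,-112,0],0]
    - [1,[47.2,-122,0],0]
    - [1,[47.2,-125.8,0],0]
    - [1,[47.2,-125.8,0],0]

```text
t: 35.9
ee_pos: [613.4, -199.2, 117.9]
orientation: [-0.128, -3.139, -0.0]
ft_force: [0.0, -0.7, -1.6]
width: 47.2
grasp_force: 30.0
```

Emit:
servo_tool:
  plan:
    - [1,[0,0,0],0]
    - [1,[0,0,-10],0]
    - [1,[0,0,-25],0]
    - [1,[0,0,-38],0]
    - [1,[0,0,-44],0]
    - [1,[0,0,-47],0]
    - [1,[0,0,-48.5],0]
    - [1,[0,0,-48.5],0]
    - [1,[0,0,-48.5],0]
    - [1,[0,0,-48.5],0]

```text
t: 36.73
ee_pos: [614.0, -198.7, 69.6]
orientation: [0.126, 3.138, -0.0]
ft_force: [-0.0, 0.1, -2.0]
width: 47.4
grasp_force: 30.0
```

Emit:
servo_tool:
  plan:
    - [1,[0,0,-0.8],0]
    - [1,[0,0,-0.8],0]
    - [0.4,[0,0,-0.8],0]
    - [0.35,[0,0,-0.8],0]
    - [0.3,[0,0,-0.8],0]
    - [0.2,[0,0,-0.8],0]
    - [0.2,[0,0,-0.8],0]
    - [0.2,[0,0,5],0]
    - [0.2,[0,0,20],0]
    - [0.2,[0,0,50],0]

```text
t: 37.57
ee_pos: [611.5, -198.0, 117.1]
orientation: [-0.126, -3.133, -0.003]
ft_force: [-0.2, 0.3, -0.3]
width: 70.4
grasp_force: 0.0
```

Emit:
servo_tool:
  plan:
    - [0.2,[0,0,30],0]
    - [0.2,[0,0,70],0]
    - [0.2,[0,0,110],0]
    - [0.2,[-15,40,120],0]
    - [0.2,[-40,75,120],0]
    - [0.2,[-65,110,120],0]
    - [0.2,[-90,145,120],0]
    - [0.2,[-115,180,120],0]
    - [0.2,[-140,215,120],0]
    - [0.2,[-165,250,120],0]

```text
t: 38.4
ee_pos: [453.2, 44.1, 240.0]
orientation: [0.127, 3.138, 0.0]
ft_force: [1.4, 1.9, 0.1]
width: 70.2
grasp_force: 0.0
```

Emit:
servo_tool:
  plan:
    - [0.2,[-20,38,0],0]
    - [0.2,[-40,76,0],0]
    - [0.2,[-60,114,0],0]
    - [0.2,[-80,150,0],0]
    - [0.2,[-95,185,0],0]
    - [0.2,[-110,220,0],0]
    - [0.2,[-120,250,0],0]
    - [0.2,[-130,270,0],0]
    - [0.2,[-130,270,0],0]
    - [0.2,[-130,270,0],0]

```text
t: 39.23
ee_pos: [324.1, 313.7, 239.7]
orientation: [0.122, 3.139, 0.0]
ft_force: [0.8, -0.0, -0.5]
width: 70.2
grasp_force: 0.0
```

Run:
```python
from h import *
grab('top','t9',(125,105,365,205),1); grab('scene','s9',(180,110,370,255),1)
a=cv2.imread('pics/t9.png');b=cv2.imread('pics/s9.png')
a=cv2.resize(a,(600,250),interpolation=3);b=cv2.resize(b,(458,350),interpolation=3)
b=cv2.copyMakeBorder(b,0,0,0,142,cv2.BORDER_CONSTANT)
cv2.imwrite('pics/fin.png',cv2.resize(np.vstack([a,b]),None,fx=1,fy=1))
print(a.shape,b.shape)
```

```text
(250, 600, 3) (350, 600, 3)
```

View pics/fin.png

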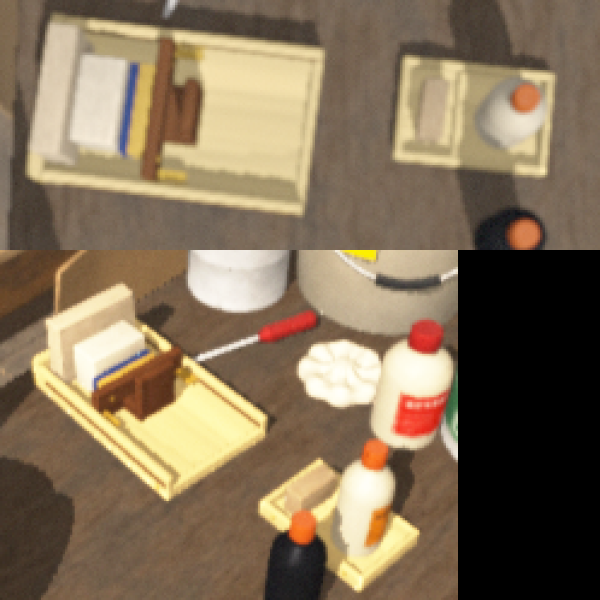

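The final view shows the board, offcut, stone and stop packed flat in the caddy at (40–200, 30–180). The pine is on edge in the narrow bay at (433,110), and the bottle is upright in the wide bay at (515,108). Handing in.

```bash
python3 -c "
from h import *
print(ctrl.close_job())"
```

```text
the job is handed in; nothing more can be done
None
```

Both kits are packed and the job is handed in at about 39 s; the last pictures showed every piece in place, but the hand-in gave no pass/fail result.

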